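# Roll the tin into the reading gate and log it

## Task

The tin lying on its side on the plywood lane has to be read: roll it along the lane by pushing over its top with a light fingertip, never from the side and never lifted, until it lies at rest centred between the two posts of the reading gate, right over the strip, and take the finger off it. Then press the round button on the grey console fully down, and let it go, to log the tin. Leave everything else on the table where it is.

Things in the scene. Friction and masses are not known exactly. Their poses are not given: they have to be found in the camera images.
- tin: Metal tin with a paper band, 100 mm across, 110 mm long, 0.35 to 0.7 kg, lying on its side on the lane, its axis (body x) across the lane; y and z turn as it rolls. Origin at its centre, 65 mm above the table; top 115 mm above the table, the wall between the end rims 1 mm lower. Slight rolling resistance: let go, it soon stops and stays.
- lane: Fixed level plywood board, 176 mm wide (its x), 460 mm long (its y), surface 15 mm above the table; runs roughly left-right, turned up to 0.2 rad. The tin rolls along its y between two rails (12 mm high, 120 mm apart); a 12 mm high strip closes each end. Origin at the centre of its underside.
- gate: Fixed gate: two black posts (18 x 30 mm, 72 mm tall) on the lane's long edges, 156 mm apart, a dark strip 6 mm wide flush in the lane between them. Origin on the lane's surface in the middle of the strip; y along the lane, x from post to post. The tin's centre must come to its y = 0. It is 90 to 190 mm to the left or right of the tin.
- log_top (a point): Centre of the button's top face, at rest: round grey button 28 mm across in a black housing, on the grey console (70 x 110 mm, 22 mm high) between the robot and the lane. Pressed straight down.
- log (a joint): Travel of the push button in m: 0 at rest, 0.006 fully down; a spring returns it. About 5 N presses it fully down.
- drink_can: Bystander, to be left alone: drink can, 66 mm across, 115 mm tall, standing. Origin at the centre of its underside.
- tape_roll: Bystander, to be left alone: empty cardboard core ring, 96 mm across, 48 mm tall, lying flat. Origin at the centre of its underside.
- juice_bottle: Bystander, to be left alone: amber bottle, 68 mm across, 210 mm tall, standing past the end of the lane. Origin at the centre of its underside.
- jar: Bystander, to be left alone: glass jar, 70 mm across, 100 mm tall, standing past the end of the lane. Origin at the centre of its underside.
- upright_tin: Bystander, to be left alone: a second tin like the lying one (100 mm across, 110 mm tall), but standing on its end behind the lane. Origin at the centre of its underside.
- mug: Bystander, to be left alone: blue mug, 80 mm across, 90 mm tall. Origin at the centre of its underside.
- carton: Bystander, to be left alone: small cardboard carton, 70 x 100 mm, 50 mm tall. Origin at the centre of its underside.
Not all that is in view belongs to the job. What is shaped like the tin but yellow is not meant.

How it is judged:
By the outcome, as a careful person would: the job done as asked, in the order asked, and still so for the second after the job is handed in, with the robot touching nothing.
It also fails if it takes over 64 s, if anything falls off the work surface, if the arm or the gripper's body presses on something with over 40 N, if the wrist force passes 120 N, or if a joint passes its speed limit or range.

## Robot

A 7-joint arm with a two-finger parallel gripper is mounted at the origin on the work surface. World frame = base frame: x ahead of the robot, y to its left, z up, the work surface at z = 0. Lengths are in m, angles in rad, forces in N, time in s.
With the tool pointing down it reaches from about 0.425 to 0.875 m from the base axis. Payload 9.9 kg.
Tool frame: the origin (TCP) lies midway between the tips of the shut fingers; the grasp point (between the pads) lies r.pinch_z behind it (r.pinch_z is the distance from the TCP to the grasp point, in m); x points along the fingers, y is the direction in which the jaws open and shut, and the axes are right-handed (so a half turn about x gives the same grasp; the last joint's range is limited). The gripper opens to 85 mm and grips with 20 to 120 N. Pads are 22 mm wide; open, the fingers measure 114 mm over their backs; the gripper's body (76 mm by 85 mm) begins 54 mm behind the grasp point. The pads swing forward as they close: fully open they stand 13 mm farther back than shut.
Start: joints at [-1.213, 0.576, 0.025, 1.437, -0.015, 1.129, -0.057], TCP at [0.289, 0.61, 0.231] pointing down, gripper open.
Joint ranges: [-2.76, 2.76], [-0.34, 2.15], [-1.52, 1.57], [0.19, 2.46], [-1.09, 4.23], [0.17, 1.99], [-2.82, 2.82]. Speed limits (rad/s): [2.22, 2.22, 3.01, 3.01, 3.14, 3.14, 3.14].

## Interface

Orientations are given as [roll, pitch, yaw] about the fixed x, y, z axes, in that order (R = Rz(yaw) Ry(pitch) Rx(roll)).
In Python, from plant import r, effector, planner, get_state, eyes, order gives the robot as it stands. Calls block until the motion is done:
- r.move_pose(position, orientation): joint-space move of the TCP to a pose.
- r.move_straight(position, rotation=None, max_speed=0.15, f_stop=None): straight line of the TCP; rotation=None keeps the orientation; max_speed is the mean speed in m/s. With f_stop (N) it stops when the force on the tool has changed by that much, and returns True; else False.
- r.movej(angles): joint-space move.
- effector.command_gripper(opening): finger opening in m; the grip force is fixed at half the most; returns when the fingers have stopped.
- r.pause(seconds).
- planner.inverse_kinematics(position, orientation): joint angles nearest the present ones, or None.
- get_state(): the state.
- eyes.read_camera(name): name is "scene" or "top"; returns a dict with "pixels" (480x640x3 uint8, red, green, blue), "range_z" (480x640 float32, m along the optical axis (not along the pixel's ray), 0 where there is no reading), "mtx" (3x3 intrinsics, pixels), "rvec" (rotation vector, rad) and "tvec" (3), from world to camera coordinates, as OpenCV has them. Camera axes: x right, y down, z forward; pixel columns grow to the right and rows downward; lengths in m; the calibration is good to about 2 mm. A picture is of the moment at which its call begins.
A pose or a line that the arm cannot do raises r.IKError and nothing moves.
- order.close_job(): hands the job in, once; it reports no verdict.
The state is a dict: "t": time; "joint_positions": joint angles; "dq": joint speeds; "tau": joint torques, N m; "ee_pos": TCP position; "orientation": TCP orientation; "wrist_force": force on the tool from outside, world axes, zero at the start; "torque": the same for the moment, N m; "opening": finger opening in m.
Only numpy, scipy, OpenCV 4.12 (cv2) and the standard library are available. Lean on these libraries where they do the work, as an engineer would, in place of code of your own. Each camera call takes 0.05 s, during which the arm holds its last target.

## Working session

There is one attempt and no reset: what is moved stays moved. The work goes in short steps, each a Python script; the robot and the scene stay as the last script left them, time stands still between calls to the robot, and variables do not carry over. Pictures are saved under pics/ and viewed, and the job is handed in when it is done.

```bash
mkdir -p pics; ls; python3 - <<'E'
from plant import r, effector, planner, get_state, eyes, order
import cv2,numpy as np
for n in ["scene","top"]:
    c=eyes.read_camera(n); cv2.imwrite(f"pics/{n}0.png",c["pixels"][:,:,::-1]); np.savez(f"{n}0.npz",**c)
    print(n,c["mtx"].round(1).tolist(),c["rvec"],c["tvec"],(c["range_z"]>0).mean())
s=get_state();print(s["t"],s["ee_pos"],s["orientation"],s["opening"],r.pinch_z)
E
```

```text
pics
scene [[444.3, 0.0, 318.1], [0.0, 444.3, 239.8], [0.0, 0.0, 1.0]] [ 2.31416389  0.93508476 -0.33073379] [-0.3930529  -0.27345597  1.19707841] 0.9960188802083333
top [[463.4, 0.0, 316.4], [0.0, 463.4, 247.4], [0.0, 0.0, 1.0]] [ 2.11671793 -2.16342461  0.21552434] [0.00288655 0.57665854 0.93153721] 0.9960774739583333
0.1 [0.28845674 0.60981171 0.23054249] [-1.50278564  1.5693208  -1.94459483] 0.08540591281001655 0.0187
```

View pics/scene0.png

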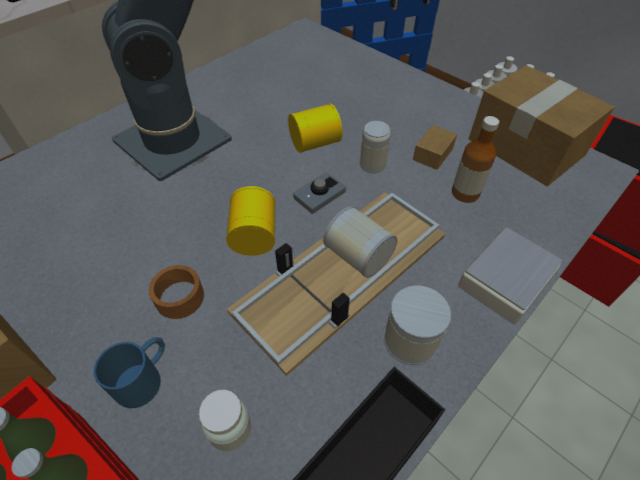

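View pics/top0.png

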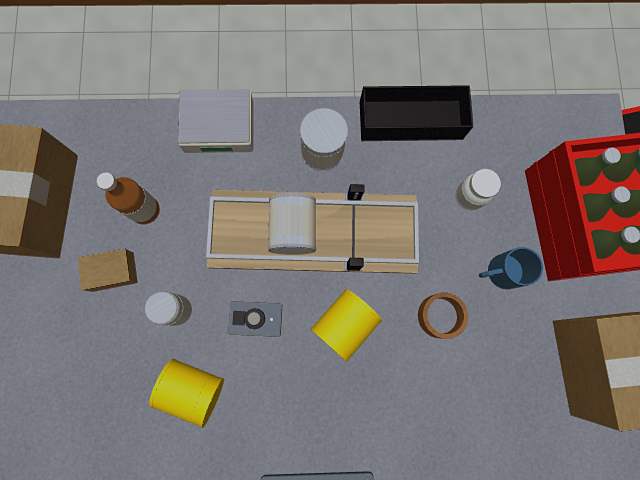

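The top view shows the grey lying tin at (292,223) and the gate posts at (356,191) and (355,264), with the strip at x≈353. The button is at (254,319). Things that could be taken for the tin are the yellow lying cans at (347,325) and (187,392), the upright tin at (324,135), the drink can at (165,308) and the jar at (483,187). I choose (292,223): it's grey-white, lies on its side and is on the lane.

```bash
cat > h.py <<'E'
import cv2,numpy as np
def cam(c):
    R,_=cv2.Rodrigues(c["rvec"]); t=np.asarray(c["tvec"]).ravel(); return np.asarray(c["mtx"]),R,t
def ray(c,u,v,z):
    K,R,t=cam(c); o=-R.T@t; d=R.T@np.linalg.solve(K,[u,v,1.]); return o+d*(z-o[2])/d[2]
def cloud(c):
    K,R,t=cam(c); Z=c["range_z"]; v,u=np.indices(Z.shape)
    P=np.stack([(u-K[0,2])/K[0,0]*Z,(v-K[1,2])/K[1,1]*Z,Z],-1); return (P-t)@R
def proj(c,p):
    return cv2.projectPoints(np.array(p,float).reshape(-1,1,3),c["rvec"],c["tvec"],c["mtx"],None)[0].reshape(-1,2)
E
python3 - <<'E'
from h import *
c=dict(np.load("top0.npz")); s=dict(np.load("scene0.npz"))
K,R,t=cam(c);print("campos",-R.T@t)
W=cloud(c)
for n,u,v in [("tin",292,223),("button",254,319),("housing",238,318),("console",272,330),("lane",230,235),("lane",390,235),("post",357,187),("post",355,262),("upr",324,130),("can",160,306),("table",300,380)]: print(n,W[v,u].round(4))
hsv=cv2.cvtColor(c["pixels"],cv2.COLOR_RGB2HSV)
print([hsv[v,u].tolist() for u,v in [(230,235),(353,230),(292,223),(357,187),(254,319),(238,318)]])
im=c["pixels"][170:350,190:440,::-1]; cv2.imwrite("pics/crop0.png",cv2.resize(im,None,fx=3.2,fy=3.2,interpolation=cv2.INTER_CUBIC))
E
```

```text
campos [0.40452192 0.01617476 1.01803997]
tin [0.6162 0.0396 0.1123]
button [0.4296 0.123  0.0441]
housing [0.4331 0.1591 0.0224]
console [0.4063 0.0875 0.0221]
lane [0.6149 0.1792 0.0125]
lane [ 0.6076 -0.1747  0.0148]
post [ 0.6967 -0.0968  0.0875]
post [ 0.5382 -0.0864  0.0886]
upr [ 0.816  -0.0301  0.1064]
can [0.4567 0.2953 0.1149]
table [0.3005 0.0305 0.0004]
[[19, 82, 165], [115, 64, 72], [30, 2, 166], [170, 17, 46], [15, 10, 146], [173, 19, 55]]
```

View pics/crop0.png

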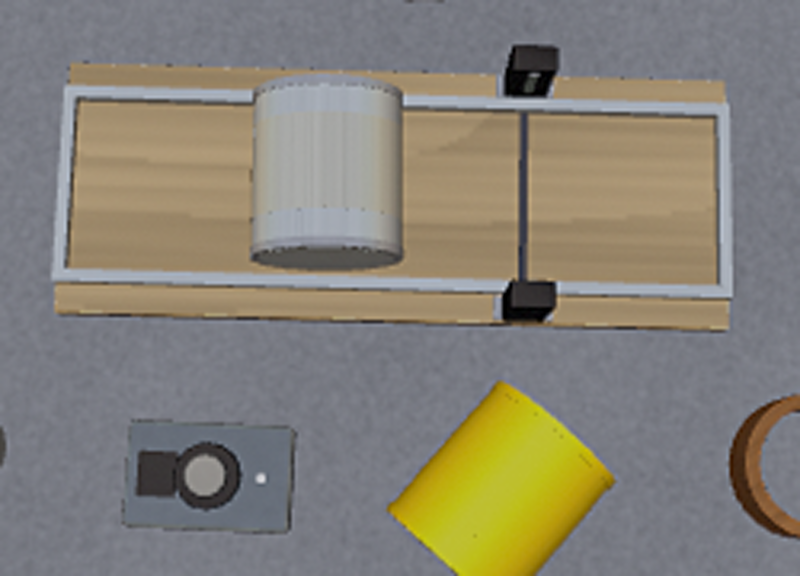

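The crop confirms the choice: a grey tin with a paper band on the lane, the strip at crop x≈523, and the round grey button at crop (207,475). Next I'll measure each of them.

```bash
cat >> h.py <<'E'
def lane_strip(c):
    px=c["pixels"]; hsv=cv2.cvtColor(px,cv2.COLOR_RGB2HSV)
    W=cloud(c)
    m=(hsv[...,0]>10)&(hsv[...,0]<28)&(hsv[...,1]>50)&(abs(W[...,2]-.015)<.008)&(W[...,0]>.45)&(W[...,0]<.8)
    return m
def tin_fit(c,phi,org,zc=.065):
    """circle fit of tin wall in lane frame; u=along lane, returns centre"""
    W=cloud(c); a=np.array([-np.sin(phi),np.cos(phi)]); b=np.array([np.cos(phi),np.sin(phi)])
    d=W[...,:2]-org; u=d@a; w=d@b; z=W[...,2]
    m=(abs(w)<.045)&(z>.085)&(z<.125)&(abs(u)<.25)
    n=cv2.connectedComponents(m.astype(np.uint8))
    u=u[m];w=w[m];z=z[m]
    from scipy.optimize import least_squares
    f=least_squares(lambda p:np.hypot(u-p[0],z-p[1])-.0495,[np.median(u),.065],loss="soft_l1",f_scale=.001)
    return f.x,np.std(f.fun),m.sum(),(w.min(),w.max())
E
python3 - <<'E'
from h import *
for n in ["top","scene"]:
    c=dict(np.load(n+"0.npz")); W=cloud(c); px=c["pixels"];hsv=cv2.cvtColor(px,cv2.COLOR_RGB2HSV)
    m=lane_strip(c).astype(np.uint8)
    nn,l,st,_=cv2.connectedComponentsWithStats(cv2.morphologyEx(m,cv2.MORPH_CLOSE,np.ones((9,9))))
    k=1+np.argmax(st[1:,4]); ys,xs=np.where(l==k)
    P=np.array([ray(c,u,v,.015)[:2] for u,v in zip(xs,ys)])
    rect=cv2.minAreaRect((P*1000).astype(np.float32)); print(n,"lane",rect, "medz",np.median(W[m>0][:,2]))
    # strip
    dk=(hsv[...,2]<110)&(hsv[...,2]>40)&(abs(W[...,2]-.015)<.006)&(W[...,0]>.56)&(W[...,0]<.67)&(abs(W[...,1]+.09)<.04)
    nn,l,st,_=cv2.connectedComponentsWithStats(dk.astype(np.uint8)); k=1+np.argmax(st[1:,4]); ys,xs=np.where(l==k)
    P=np.array([ray(c,u,v,.015)[:2] for u,v in zip(xs,ys)]); vx,vy,x0,y0=cv2.fitLine(P.astype(np.float32),cv2.DIST_L2,0,.01,.01).ravel()
    print("strip",len(P),P.mean(0),P.min(0),P.max(0),"ang x-axis",np.arctan2(vy,vx) if vx>0 else np.arctan2(-vy,-vx))
    # posts tops
    for x in (.69,.537):
        pm=(hsv[...,2]<80)&(abs(W[...,2]-.087)<.005)&(abs(W[...,0]-x)<.03)&(abs(W[...,1]+.09)<.04)
        q=W[pm]; print("post",len(q),(q[:,:2].min(0)+q[:,:2].max(0))/2,q.mean(0))
    # button
    bm=(abs(W[...,2]-.044)<.006)&(np.hypot(W[...,0]-.43,W[...,1]-.123)<.03)
    q=W[bm]; print("button",len(q),q.mean(0),np.median(q[:,2]),np.ptp(q,axis=0))
E
```

```text
top lane ((620.8737182617188, -4.51495361328125), (459.4055480957031, 176.60372924804688), 87.33863830566406) medz 0.015699447731760244
strip 137 [ 0.61347706 -0.09268433] [ 0.5620722  -0.09695796] [ 0.67073597 -0.08841511] ang x-axis -0.043784216
post 124 [ 0.69498815 -0.0955326 ] [ 0.69445313 -0.09556705  0.08728947]
post 131 [ 0.53842737 -0.08859928] [ 0.53835987 -0.08846936  0.08718095]
button 142 [0.43133114 0.12335494 0.04414273] 0.04442733857099618 [0.03293615 0.02975473 0.01010629]
scene lane ((624.6355590820312, -7.770233154296875), (458.4094543457031, 177.777099609375), 87.27157592773438) medz 0.013207240799419817
strip 183 [ 0.61909032 -0.0942827 ] [ 0.56071888 -0.10026638] [ 0.67086536 -0.0814853 ] ang x-axis -0.023738226
post 144 [ 0.69668824 -0.09799965] [ 0.69702372 -0.09877628  0.08498031]
post 121 [ 0.54109391 -0.09097586] [ 0.54160104 -0.0912093   0.08481454]
button 85 [0.4337132  0.1215443  0.04155354] 0.041577773761220016 [0.02704106 0.02835012 0.00643488]
```

```bash
cat > go.py <<'E'
from h import *
from plant import r, effector, planner, get_state, eyes, order
PHI=-0.0455
A=np.array([-np.sin(PHI),np.cos(PHI)]); B=np.array([np.cos(PHI),np.sin(PHI)])
G=np.array([0.6178,-0.0933])
GT={"top":np.array([.6167,-.0925]),"scene":np.array([.6189,-.0945])}
def where(pic=None):
    o={}
    for n in ("top","scene"):
        c=eyes.read_camera(n); f=tin_fit(c,PHI,GT[n]); o[n]=f[0][0]; print(n,f)
        if pic: cv2.imwrite(f"pics/{n}_{pic}.png",c["pixels"][:,:,::-1])
    return o
E
python3 - <<'E'
from go import *
for n in ("top","scene"):
    c=dict(np.load(n+"0.npz")); print(n,tin_fit(c,PHI,GT[n]))
c=dict(np.load("top0.npz")); W=cloud(c)
print((W[308:332:1,254,2]*1000).round(1)); print((W[319,238:272,2]*1000).round(1))
for n in ("top",):
    hsv=cv2.cvtColor(c["pixels"],cv2.COLOR_RGB2HSV); print(hsv[319,238:272,2]); print(hsv[306:334,254,2])
for yaw in (PHI,PHI+np.pi,PHI+np.pi/2,PHI-np.pi/2):
    for p in [(.62,.05,.2),(.6178,-.093,.12),(.4325,.1225,.045)]:
        q=planner.inverse_kinematics(list(p),[0,np.pi/2,yaw]); print(yaw,p,None if q is None else np.round(q,2))
E
```

```text
top (array([0.13385072, 0.06516456]), np.float64(0.0014065175181639574), np.int64(1898), (np.float64(-0.044900921980075864), np.float64(0.04498648218603831)))
scene (array([0.1354366 , 0.06266784]), np.float64(0.001230509318786266), np.int64(1615), (np.float64(-0.044867795309809444), np.float64(0.04498629837423829)))
[33.  36.4 34.6 33.4 46.6 45.6 45.3 46.8 44.1 47.5 46.4 44.1 42.5 44.9
 44.9 45.5 45.5 32.2 35.2 31.5 33.9 24.7 21.7 22.3]
[21.6 24.9 24.4 21.6 23.3 24.  35.5 37.  35.3 34.  44.9 42.4 45.4 46.
 44.8 45.5 44.1 42.1 45.  45.7 43.9 43.  45.5 37.8 32.7 31.7 32.8 22.
 21.7 23.3 23.4 19.9 26.1 22. ]
[ 57  57  57  55  58  55  35  56  53  80 147 147 144 145 146 145 146 146
 145 145 148 145  53  53  56  57  36 104 127 121 119 128 195 214]
[123 125  70  58  55  68 133 156 148 146 147 146 146 146 145 144 145 146
 137  39  53  53  49  77 127 123 124 125]
-0.0455 (0.62, 0.05, 0.2) [-0.21  0.52  0.09  1.63 -0.05  0.99  1.42]
-0.0455 (0.6178, -0.093, 0.12) [ 0.03  0.61  0.06  1.71 -0.05  0.82  1.65]
-0.0455 (0.4325, 0.1225, 0.045) [-0.36  0.54 -0.04  2.22  0.05  0.38  1.09]
3.096092653589793 (0.62, 0.05, 0.2) [-0.59  0.63  0.75  1.65 -0.48  1.06 -1.31]
3.096092653589793 (0.6178, -0.093, 0.12) [-0.36  0.74  0.75  1.73 -0.61  0.93 -0.97]
3.096092653589793 (0.4325, 0.1225, 0.045) [-0.67  0.59  0.43  2.23 -0.59  0.43 -1.37]
1.5252963267948965 (0.62, 0.05, 0.2) [ 0.07  0.54 -0.36  1.62  0.21  1.02  2.74]
1.5252963267948965 (0.6178, -0.093, 0.12) [-0.54  1.05  1.35  1.73 -1.07  1.3  -2.12]
1.5252963267948965 (0.4325, 0.1225, 0.045) [-0.13  0.56 -0.36  2.21  0.45  0.44  2.24]
-1.6162963267948967 (0.62, 0.05, 0.2) [-0.43  0.56  0.46  1.64 -0.28  1.01  0.07]
-1.6162963267948967 (0.6178, -0.093, 0.12) [-0.18  0.65  0.41  1.72 -0.33  0.84  0.34]
-1.6162963267948967 (0.4325, 0.1225, 0.045) [-0.53  0.56  0.22  2.23 -0.31  0.38 -0.1 ]
```

The cameras agree on the geometry. The tin is 134–135 mm left of the strip with its axis at z≈0.064. The button top is at z≈0.043–0.044, and its housing is about 10 mm lower. Next I shut the gripper, go over the tin, and do a gentle probe and one short stroke.

```bash
cat >> go.py <<'E'
O=[0,np.pi/2,PHI]
def P(u,z,w=0.): return [*(G+A*u+B*w),z]
def F(): return np.round(get_state()["wrist_force"],2)
E
python3 - <<'E'
from go import *
effector.command_gripper(0.0)
p=get_state()["ee_pos"]; r.move_straight([p[0],p[1],.33],max_speed=.2)
r.move_pose(P(.1475,.25),O); r.move_straight(P(.1475,.135),max_speed=.15)
print(get_state()["t"],get_state()["ee_pos"],F(),get_state()["opening"]); r.pause(.2);print(F())
c=eyes.read_camera("scene");cv2.imwrite("pics/s1.png",c["pixels"][120:330,200:480,::-1].repeat(2,0).repeat(2,1))
hit=r.move_straight(P(.1475,.108),max_speed=.02,f_stop=1.5)
print(hit,get_state()["ee_pos"],F(),get_state()["t"])
E
```

```text
4.7583 [0.6250985  0.05412258 0.13584611] [-0.4  -0.05  0.61] -5.913409176916835e-05
[-0.39 -0.48 -0.21]
True [0.62450436 0.05424085 0.11348354] [-1.05  0.42  5.22] 6.0
```

View pics/s1.png

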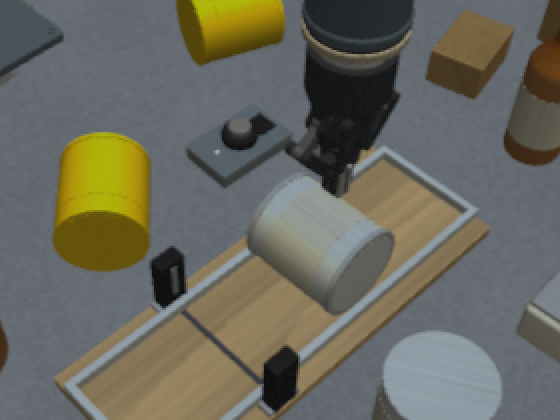

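The picture shows the shut fingertips just over the back top of the tin at crop (337,185), clear of the posts. Contact came at z=0.1135, which matches the expected 0.114, at about 5 N. Now the first stroke.

```bash
python3 - <<'E'
from go import *
z=get_state()["ee_pos"][2]
print(F()); h=r.move_straight(P(.0955,z),max_speed=.05,f_stop=10)
print(h,get_state()["ee_pos"],F()); r.move_straight(P(.0955,.13),max_speed=.06)
print(F(),get_state()["t"])
c=eyes.read_camera("scene");cv2.imwrite("pics/s2.png",c["pixels"][120:330,200:480,::-1].repeat(2,0).repeat(2,1))
f=tin_fit(c,PHI,GT["scene"]);print(f)
E
```

```text
[-1.05  0.42  5.22]
False [0.62240783 0.00261892 0.11354128] [ 1.67 -0.45  2.97]
[ 0.54  0.32 -0.2 ] 7.6167
(array([0.10962927, 0.06275176]), np.float64(0.0012331532073550418), np.int64(1389), (np.float64(-0.04489882631799047), np.float64(0.04498078268300445)))
```

View pics/s2.png

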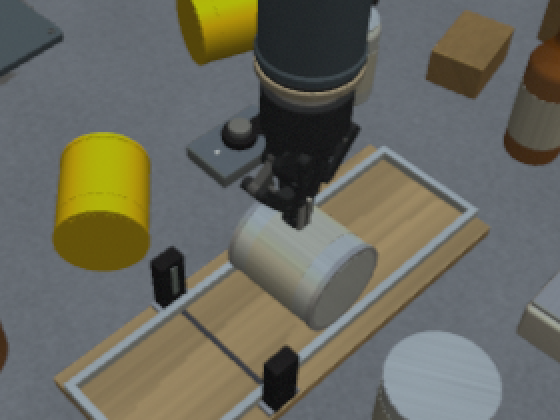

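That rolled the tin 25.8 mm for 52 mm of finger travel, so there was no slip. Three more strokes, measuring after each.

```bash
cat >> go.py <<'E'
def meas():
    return tin_fit(eyes.read_camera("scene"),PHI,GT["scene"])[0][0]-.0008
def stroke(ut,d):
    """roll tin from ut by -d (tin distance)"""
    s=d/2
    r.move_straight(P(ut+s,.122),max_speed=.12); r.pause(.1)
    h1=r.move_straight(P(ut+s,.110),max_speed=.02,f_stop=1.5); z=get_state()["ee_pos"][2]; f1=F()
    h2=r.move_straight(P(ut+s-2*d,z),max_speed=.05,f_stop=10); f2=F()
    r.move_straight(P(ut+s-2*d,.125),max_speed=.06)
    print("hit",h1,"z",round(z,4),f1,"guard",h2,f2,"t",get_state()["t"])
E
python3 - <<'E'
from go import *
u=.1088
for i in range(3):
    stroke(u,.026); u=meas(); print("u",u)
E
```

```text
hit True z 0.1135 [0.49 0.36 5.83] guard False [3.17 0.43 3.17] t 10.1333
u 0.08302609233517229
hit True z 0.1134 [-0.74  1.16  5.47] guard False [3.16 0.33 4.43] t 12.6417
u 0.05733485547754676
hit True z 0.1134 [0.33 0.6  4.86] guard False [ 2.73 -0.35  3.29] t 15.15
u 0.03152447314927825
```

```bash
python3 - <<'E'
from go import *
stroke(.0315,.024); print(meas())
p=get_state()["ee_pos"]; r.move_straight([p[0],p[1],.20],max_speed=.2)
r.move_pose(P(.25,.24),O); print(where("a"),get_state()["t"])
E
```

```text
hit True z 0.1136 [-1.21  0.08  6.51] guard False [ 2.27 -0.86  3.55] t 17.575
0.007832403514562068
top (array([0.00680405, 0.06527863]), np.float64(0.0014121033123107095), np.int64(1888), (np.float64(-0.04498164709142635), np.float64(0.04497257744616321)))
scene (array([0.00850148, 0.06270014]), np.float64(0.0011222538285910824), np.int64(1917), (np.float64(-0.04499782829044773), np.float64(0.04482085563590891)))
{'top': np.float64(0.00680404506131785), 'scene': np.float64(0.00850148019798781)} 19.2583
```

View pics/top_a.png

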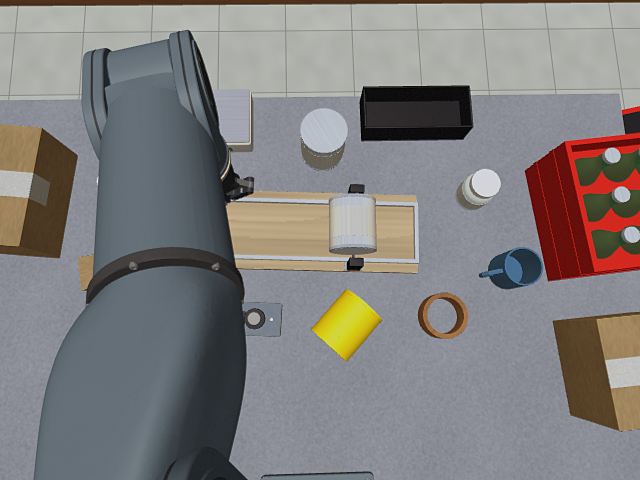

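The tin stopped 7–8.5 mm short of the strip, in the top view at (352,223). Before the last nudge I'll cross-check with silhouette rays, independent of depth.

```bash
cat >> h.py <<'E'
def silhouette_u(c,phi,org,u0):
    """tangent rays of tin wall against wood in lane cross-section; bisector at z=.065. org: strip (xy, ray at .015)"""
    K,R,t=cam(c); o=-R.T@t
    A=np.array([-np.sin(phi),np.cos(phi)]); B=np.array([np.cos(phi),np.sin(phi)])
    S=cv2.cvtColor(c["pixels"],cv2.COLOR_RGB2HSV)[...,1].astype(np.float32)
    res=[]
    for w in np.linspace(-.02,.02,9):
        # sample scan along lane at height .065, w across
        us=np.linspace(u0-.09,u0+.09,361)
        pts=np.array([[*(org+A*u+B*w),.065] for u in us]); px=proj(c,pts).astype(np.float32)
        s=cv2.remap(S,px[None,:,0],px[None,:,1],cv2.INTER_LINEAR)[0]
        m=s<45; mid=180
        i=mid
        while i>0 and m[i-3:i].any(): i-=1
        j=mid
        while j<358 and m[j+1:j+4].any(): j+=1
        def ang(k):
            d=pts[k]-o; return np.arctan2(d[:2]@A,-d[2])
        g=(ang(i)+ang(j))/2; half=(ang(j)-ang(i))/2
        uc=(o[:2]-org)@A+np.tan(g)*(o[2]-.065)
        D=np.hypot(uc-(o[:2]-org)@A,o[2]-.065)
        res.append((uc,np.sin(half)*D))
    return np.median(res,0),np.std(res,0)
E
python3 - <<'E'
from go import *
np.set_printoptions(precision=4,suppress=True)
c=eyes.read_camera("top"); np.savez("top1.npz",**c)
print(silhouette_u(c,PHI,GT["top"],.007), silhouette_u(dict(np.load("top0.npz")),PHI,GT["top"],.134))
# strip in original picture, intensity dip along lane, per w
c0=dict(np.load("top0.npz")); V=c0["pixels"].astype(np.float32).mean(2)
us=np.linspace(-.012,.012,97); out=[]
for w in np.linspace(-.045,.045,13):
    px=proj(c0,[[*(GT["top"]+A*u+B*w),.015] for u in us]).astype(np.float32)
    v=cv2.remap(V,px[None,:,0],px[None,:,1],cv2.INTER_LINEAR)[0]; d=np.clip(np.percentile(v,80)-15-v,0,None); out.append((d*us).sum()/d.sum())
print("strip u in ref frame",np.array(out))
E
```

```text
(array([0.0065, 0.048 ]), array([0.0003, 0.0002])) (array([0.1344, 0.0474]), array([0.0004, 0.0001]))
strip u in ref frame [ 0.      0.0002 -0.0004 -0.0004 -0.0003 -0.0002 -0.0002 -0.0001 -0.0001
  0.0001 -0.0003 -0.0004 -0.0004]
```

Silhouette and depth in the top view give 6.5–6.8 mm, and the scene view gives 8.5. I'll roll 7.4 mm.

```bash
python3 - <<'E'
from go import *
np.set_printoptions(precision=4,suppress=True)
r.move_pose(P(.0115,.2),O)
stroke(.0074,.0074)
p=get_state()["ee_pos"]; r.move_straight([p[0],p[1],.22],max_speed=.2)
r.move_pose(P(.25,.24),O); print(where("b"),get_state()["t"])
c=eyes.read_camera("top"); print(silhouette_u(c,PHI,GT["top"],.0))
cv2.imwrite("pics/b.png",cv2.resize(c["pixels"][170:290,270:440,::-1],None,fx=4.5,fy=4.5,interpolation=cv2.INTER_CUBIC))
E
```

```text
hit True z 0.114 [-0.75  0.54  5.73] guard False [ 1.05 -0.16  3.23] t 22.4083
top (array([-0.0004,  0.0653]), np.float64(0.0014157102720962454), np.int64(1890), (np.float64(-0.04492000648346792), np.float64(0.0449427990228872)))
scene (array([0.0012, 0.0627]), np.float64(0.0011371801892048105), np.int64(1953), (np.float64(-0.04485498012129247), np.float64(0.04495612882125767)))
{'top': np.float64(-0.000435512862749535), 'scene': np.float64(0.0012248039350875356)} 24.1333
(array([-0.0003,  0.0477]), array([0.0002, 0.0002]))
```

View pics/b.png

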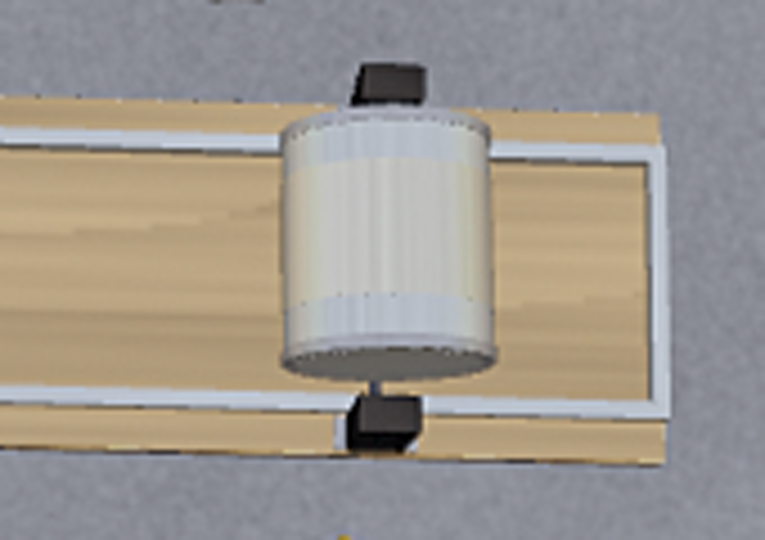

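The tin is at rest, centred between the posts at crop (388,240). The three readings are −0.4, −0.3 and +1.2 mm. Next, the button.

```bash
python3 - <<'E'
from go import *
b=[.4325,.1225]
r.move_pose([*b,.15],O); r.move_straight([*b,.055],max_speed=.1); r.pause(.2); f0=F()
h=r.move_straight([*b,.047],max_speed=.03,f_stop=2); print("pre",h,f0)
for z in (.042,.040,.038,.0365,.035,.033):
    h=r.move_straight([*b,z],max_speed=.02,f_stop=9); print(z,h,get_state()["ee_pos"].round(4) if hasattr(get_state()["ee_pos"],"round") else get_state()["ee_pos"],F())
    if h or F()[2]-f0[2]>9: break
r.pause(.3);print(get_state()["ee_pos"],F())
r.move_straight([*b,.15],max_speed=.1)
r.move_pose(P(.25,.25),O); print(F(),get_state()["t"])
E
```

```text
pre False [ 0.56 -0.07 -0.7 ]
0.042 False [0.4327 0.1226 0.042 ] [ 0.47 -0.88  2.69]
0.04 False [0.4327 0.1226 0.04  ] [ 0.28 -0.62  2.96]
0.038 False [0.4327 0.1225 0.0381] [0.36 0.16 5.89]
0.0365 False [0.4328 0.1225 0.0376] [-2.29 -0.38 28.45]
[0.43279866 0.12256375 0.03764466] [-2.91 -1.32 28.82]
[-0.68  0.48 -0.66] 30.4083
```

The button went to its hard stop: the force rose to 28 N at z=0.0376, about 6 mm below rest, and I then let it go. Last check before handing in.

```bash
python3 - <<'E'
from go import *
print(where("c")); c=eyes.read_camera("top"); W=cloud(c)
print("sil",silhouette_u(c,PHI,GT["top"],.0)[0])
c0=dict(np.load("top0.npz"));d=np.abs(c["pixels"].astype(int)-c0["pixels"]).max(2)>40
print("changed px right half bystanders",d[90:190,300:350].sum(),d[280:370,310:390].sum(),d[280:350,410:480].sum(),d[150:300,450:545].sum())
bm=(abs(W[...,2]-.044)<.006)&(np.hypot(W[...,0]-.43,W[...,1]-.123)<.03);print("button z",np.median(W[bm][:,2]),bm.sum())
E
```

```text
top (array([-0.00042884,  0.06527968]), np.float64(0.0014207165912619869), np.int64(1881), (np.float64(-0.04498097010462116), np.float64(0.04499549721498405)))
scene (array([0.00129117, 0.06269804]), np.float64(0.0011356611159349561), np.int64(1952), (np.float64(-0.04496770805292274), np.float64(0.04498757159214946)))
{'top': np.float64(-0.00042883950976046396), 'scene': np.float64(0.0012911746830899541)}
sil [-0.00025116  0.04768183]
changed px right half bystanders 0 0 0 0
button z 0.04429989144308318 147
```

View pics/scene_c.png

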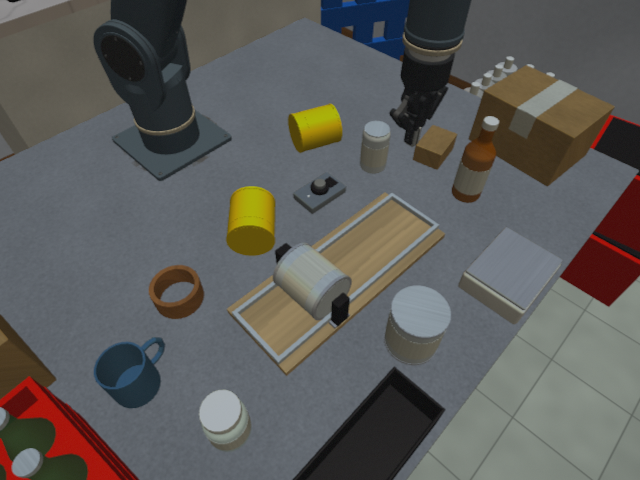

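The scene view shows the tin at (312,280) between the posts and the button back up at (320,185). The can (375,147), bottle (475,165) and everything else are in their places, and the gripper is hanging clear.

```bash
python3 -c "
from plant import order,get_state
order.close_job();print(get_state()['t'])"
```

```text
the job is handed in; nothing more can be done
the job is handed in; nothing more can be done
```

I rolled the tin to the gate, pressed the button fully down and let it go, then handed the job in. The last clock reading was about 30 s, against the 64 s limit.

- **Tin:** It took six light strokes over its top, with about 5–6 N of contact. It lies at rest between the posts with the finger off. The last checks put its centre −0.4 mm (top view, depth), −0.3 mm (top view, outline) and +1.3 mm (scene view) from the strip. The two cameras disagree by about 1.7 mm, within their stated accuracy, so the true error should be about 1 mm.
- **Button:** It went down to its hard stop at z = 0.0376, about 6 mm below rest. The fingertip force peaked at about 28 N, more than the 5 N needed. Afterwards the button top measured 0.044 again, so it sprang back.
- **Other objects:** The upright tin, tape roll, jar, mug and nearer yellow can showed no changed pixels in the top view. I checked the drink can, bottle, carton and other yellow can by eye only, and they were where they started.

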